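Put away a mixed handful on the clinic lab bench

ROBOT

A 7-joint arm with a two-finger parallel gripper is mounted at the origin on the work surface. World frame = base frame: x ahead of the robot, y to its left, z up, the work surface at z = 0. Lengths are in m, angles in rad, forces in N, time in s.
With the tool pointing down it reaches from about 0.4 to 0.925 m from the base axis. Payload 5.6 kg.
Tool frame: the origin (TCP) lies midway between the tips of the shut fingers; the grasp point (between the pads) lies 19 mm behind it; z points along the fingers, y is the direction in which the jaws open and shut (so a half turn about z gives the same grasp; the last joint's range is limited). The gripper opens to 85 mm and grips with 20 to 120 N. Pads are 22 mm wide; open, the fingers measure 114 mm over their backs; the gripper's body (76 mm by 85 mm) begins 54 mm behind the grasp point. The pads swing forward as they close: fully open they stand 13 mm farther back than shut.
Start: joints at [1.208, 0.468, -0.012, 1.603, 0.006, 1.071, -0.056], TCP at [0.204, -0.617, 0.231] pointing down, gripper open.
Joint ranges: [-2.53, 2.53], [-0.31, 2.02], [-1.57, 1.55], [0.28, 2.44], [-1.29, 4.43], [0.15, 1.84], [-2.92, 2.92]. Speed limits (rad/s): [2.57, 2.57, 3.14, 3.14, 3.14, 3.14, 3.14].

INTERFACE

Orientations are given as a unit quaternion [x, y, z, w].
In Python, from plant import observe, vision, env, spotter gives the robot as it stands.
- The arm moves only by the tool drive_tool, never from a script. Its argument "rows" is text: rows parted by semicolons, each of 7 numbers parted by spaces: the shift along the world's x, y, z in mm, then the turn, a rotation vector about the world's x, y, z in degrees, then the finger opening in mm, from 0 to 85.4. A call has 1 to 20 rows; each row shifts and turns the commanded pose from where the row before left it; what a row does not reach is not made up. A row lasts 1/10 s, in which the tool goes at most 50 mm and 8.59 degrees, less where a joint would pass 70% of its speed; a pose out of reach is approached as far as the arm can. A call with a gripper value outside its range is refused whole. The fingers move at their own pace and stop on an object; "grip_force" is the grip in N (left out, the last holds). Time passes only in rows, so rows that do not move let the fingers close. It gives the time, the measured TCP pose, the force and the opening at its end, in the units of the state.
- observe(): the state, without advancing time (a new reading comes with each control period).
- vision.read_camera(name): name is "scene" or "top" or "wrist"; returns the picture (480x640x3 uint8, red, green, blue); there is no depth.
- vision.get_calibration(name): a dict with "K" (3x3 intrinsics, pixels), "R" (3x3) and "t" (3): a world point X has camera coordinates R X + t. Camera axes: x right, y down, z forward; pixel columns grow to the right and rows downward; lengths in m; the calibration is good to about 2 mm. A picture is of the moment at which its call begins: read the wrist's pose just before it. get_calibration takes no time and is no camera call; for the wrist camera it gives the pose at the moment of the call.
- env.job_done(): hands the job in, once; it reports no verdict.
Trained networks look in the newest picture that a camera, given by its name, has taken for a name from the list of things; names that differ only in an ending like _2 or _b are one class to them, and where a whole thing is asked for, a point or a joint stands for the part that bears it (a point fixed in the world has none). Each returns a list of dicts, best first, with "conf" (0 to 1); they miss things now and then, are a little off and sometimes report something else, mostly with a low value. They report only what shows in the picture. A call takes as long as a camera call. They do not tell look-alikes from the thing itself.
- spotter.recognise(camera, name): "box" ([centre column, centre row, width, height] in pixels, round what is visible of it).
The state is a dict: "t": time; "q": joint angles; "joint_velocities": joint speeds; "joint_torque": joint torques, N m; "eef_pos": TCP position; "tool_rot": TCP orientation; "force": force on the tool from outside, world axes, zero at the start; "torque": the same for the moment, N m; "opening": finger opening in m.
Only numpy, scipy, OpenCV 4.12 (cv2) and the standard library are available. Lean on these libraries where they do the work, as an engineer would, in place of code of your own. Each camera call takes 0.05 s, during which the arm holds its last target. There are 200 camera calls.

TASK

Tidy the lab bench: stand each specimen pot in the well of the white rack that suits its size (the large pot in the wide well, the small pot in the narrow one), lay the large test-kit carton flat inside the black rectangular tray with the small carton squarely on top of it, lined up the same way, and lay the rapid-test cassette flat in the round steel dish, window up. Do not tip the pots over on the way, and leave the amber reagent bottle and the box of pipette tips where they are. Let go of everything at the end.

Things in the scene. Friction and masses are not known exactly. Their poses are not given: they have to be found in the camera images.
- large_carton: Larger of two closed white test-kit cartons with a blue band, 90 x 60 x 40 mm (x, y, z), about 140 g, lying flat on the bench. Origin: centre of its underside; z up. x along its 90 mm length.
- small_carton: Smaller of the two white and blue test-kit cartons, 76 x 44 x 30 mm (x, y, z), about 70 g, lying flat on the bench. Origin: centre of its underside; z up. x along its 76 mm length.
- large_pot: Larger of two round specimen pots, standing upright: clear body 52 mm in diameter, closed by a red screw lid 56 mm in diameter that is the top 16 mm; 62 mm tall in all, about 110 g. Origin: centre of its underside; z up. Lid and body are one rigid piece.
- small_pot: Smaller of the two specimen pots, standing upright: clear body 32 mm in diameter, red lid 36 mm in diameter that is the top 16 mm; 50 mm tall in all, about 40 g. Origin: centre of its underside; z up. Lid and body are one rigid piece.
- cassette: Flat white rapid-test cassette with a small grey window on its upper side, 70 x 22 x 7 mm (x, y, z), about 15 g, lying flat, window up. Origin: centre of its underside; z up. x along its 70 mm length.
- carton_tray: Black rectangular shallow open tray, fixed to the bench, for the cartons: outside 133 x 103 mm (x, y), walls 4 mm thick, 12 mm high in all, inner floor 4 mm above its underside. Origin: centre of its underside; z up. x along its 133 mm length.
- pot_rack: White block with two round flat-bottomed wells, fixed to the bench, for the pots: 90 x 150 x 22 mm (x, y, z). Wide well 74 mm in diameter centred at y = -30 mm (x = 0), narrow well 52 mm in diameter centred at y = +41 mm (x = 0) in its own frame; both 18 mm deep (well floor 4 mm above its underside). Origin: centre of its underside; z up. y along its 150 mm length, from the wide well to the narrow one.
- dish: Round shallow steel dish, fixed to the bench, for the cassette: 126 mm outside diameter, wall 3 mm, 14 mm high, inner floor 4 mm above its underside, inside diameter about 118 mm. Origin: centre of its underside; z up. 
- reagent_bottle: Bystander: amber reagent bottle with a white cap, standing, 42 mm in diameter, 74 mm tall, loose. Origin: centre of its underside; z up. 
- tip_box: Bystander: grey box of pipette tips with a clear cover, 50 x 66 x 52 mm (x, y, z), loose. Origin: centre of its underside; z up. 
There are look-alikes about, which are no part of the job. What is shaped like the large_pot but green is not meant. What is shaped like the small_carton but green or turquoise is not meant.

How it is judged:
By the outcome, as a careful person would: the job done as asked, in the order asked, and still so for the second after the job is handed in, with the robot touching nothing.
It also fails if it takes over 120 s, if anything falls off the work surface, if the arm or the gripper's body presses on something with over 40 N, if the wrist force passes 120 N, or if a joint passes its speed limit or range.

## Working session

There is one attempt and no reset: what is moved stays moved. The work goes in short steps, Python scripts to look and compute and a tool call to move; the robot and the scene stay as the last step left them, time stands still between calls to the robot, and variables do not carry over. Pictures are saved under pics/ and viewed, about 12 in all and at most 16, crops included, and the job is handed in when it is done.

Besides the shell and the picture viewer there is one more tool, called as name(argument=value, ...), one argument or row to a line, values as JSON. drive_tool: Moves the arm, as the interface text tells. Its arguments: {"type":"object","properties":{"rows":{"type":"string"},"grip_force":{"type":"number"}},"required":["rows"]}

```bash
ls; mkdir -p pics
python3 - <<'E'
from plant import observe, vision, env, spotter
import cv2
s=observe();print(s['t'],s['eef_pos'],s['tool_rot'],s['opening'],s['force'])
for c in ['top','scene']:
    im=vision.read_camera(c);cv2.imwrite(f'pics/{c}0.png',im[:,:,::-1])
    k=vision.get_calibration(c);print(c,k)
    for n in ['large_carton','small_carton','large_pot','small_pot','cassette','carton_tray','pot_rack','dish','reagent_bottle','tip_box']:
        print(n,[(round(d['conf'],2),[round(float(x)) for x in d['box']]) for d in spotter.recognise(c,n)][:4])
E
```

```text
pics
0.0 [ 0.20409407 -0.61651068  0.23034123] [ 9.87247058e-01  1.59192968e-01 -2.12378750e-04 -8.94138984e-04] 0.08562291765362445 [ 0.58853917  0.45788739 -0.57193101]
top {'K': array([[479.29960895,   0.        , 316.84321687],
       [  0.        , 479.29960895, 242.86217165],
       [  0.        ,   0.        ,   1.        ]]), 'R': array([[-0.01689564, -0.99975887, -0.01402618],
       [-0.9908708 ,  0.01861871, -0.13352305],
       [ 0.133752  ,  0.01164217, -0.99094645]]), 't': array([0.05441751, 0.47894475, 0.9901139 ])}
large_carton [(0.61, [407, 266, 47, 40])]
small_carton [(0.82, [202, 304, 35, 38]), (0.71, [218, 361, 34, 44])]
large_pot [(0.9, [355, 302, 24, 27]), (0.74, [341, 258, 28, 25]), (0.73, [409, 263, 48, 37]), (0.61, [303, 308, 22, 30])]
small_pot [(0.9, [486, 298, 25, 15])]
cassette [(0.66, [269, 274, 28, 31])]
carton_tray [(0.63, [329, 170, 74, 70])]
pot_rack [(0.86, [188, 224, 53, 78])]
dish [(0.63, [499, 221, 58, 57])]
reagent_bottle [(0.71, [419, 156, 21, 26])]
tip_box []
scene {'K': array([[552.89915905,   0.        , 310.70017019],
       [  0.        , 552.89915905, 237.26360171],
       [  0.        ,   0.        ,   1.        ]]), 'R': array([[ 0.49475501,  0.8688954 , -0.0154359 ],
       [ 0.70110284, -0.40958206, -0.58369284],
       [-0.51349029,  0.27796281, -0.81182781]]), 't': array([-0.25971379, -0.28162015,  1.39501715])}
large_carton [(0.86, [224, 271, 48, 41])]
small_carton [(0.71, [387, 170, 34, 29]), (0.65, [348, 143, 24, 34]), (0.57, [422, 142, 38, 27])]
large_pot [(0.92, [302, 196, 29, 36]), (0.79, [258, 218, 25, 39]), (0.66, [287, 245, 29, 38]), (0.61, [223, 271, 47, 43])]
small_pot [(0.9, [135, 277, 23, 30])]
cassette [(0.69, [347, 217, 9, 24])]
carton_tray [(0.98, [350, 326, 73, 57]), (0.67, [448, 215, 83, 68])]
pot_rack [(0.61, [446, 217, 82, 66])]
dish [(0.81, [148, 364, 71, 70]), (0.17, [263, 376, 24, 35])]
reagent_bottle []
tip_box [(0.79, [436, 292, 46, 40])]
```

Run:
```python
import cv2
a=cv2.imread('pics/top0.png')[120:400,150:540];cv2.imwrite('pics/topc.png',cv2.resize(a,None,fx=2.05,fy=2.05,interpolation=cv2.INTER_CUBIC))
```

```text
(no output)
```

View pics/topc.png

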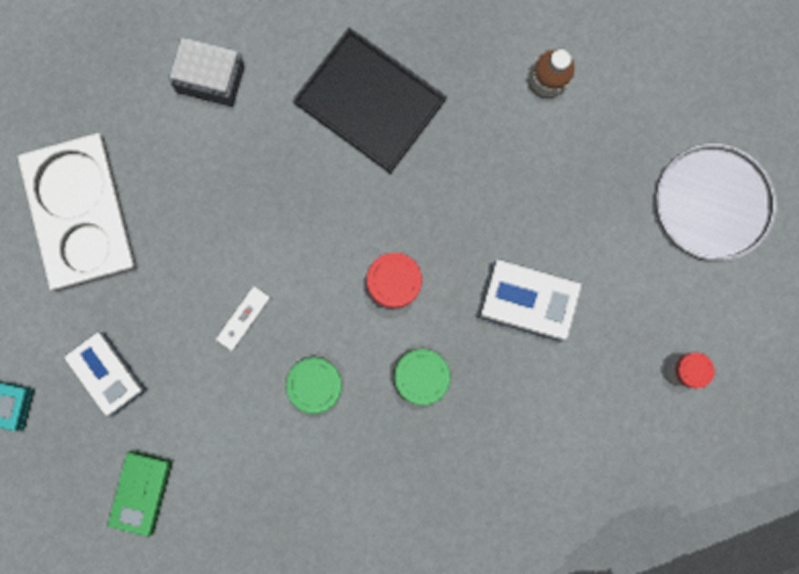

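View pics/scene0.png

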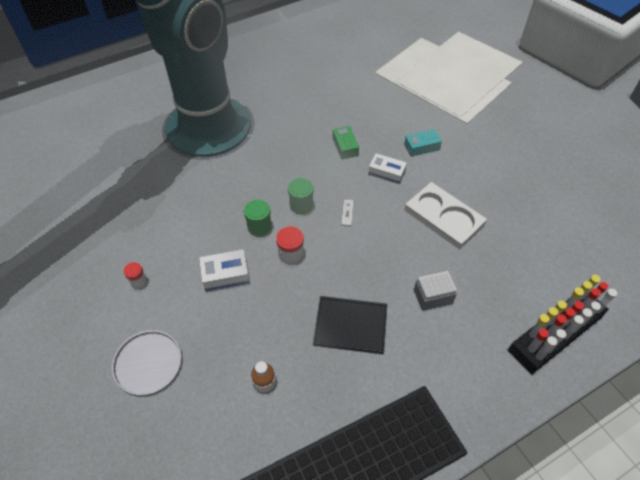

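The top picture shows everything. In crop pixels: red large pot (394,280), red small pot (695,370), large carton (530,300), small carton (104,373), cassette (243,318), tray (370,100), rack (76,212) and dish (715,202). The green pots and the green and turquoise cartons are decoys. Next I measure.

```bash
cat > h.py <<'E'
import numpy as np, cv2
from plant import observe, vision, env, spotter
def unproj(cal,px,z):
    K,R,t=cal['K'],np.array(cal['R']),np.array(cal['t'])
    px=np.atleast_2d(np.asarray(px,float))
    d=np.c_[(px-[K[0,2],K[1,2]])/[K[0,0],K[1,1]],np.ones(len(px))]@R   # world rays
    c=-R.T@t
    return (c+d*((z-c[2])/d[:,2])[:,None])[:,:2]
def seg(mask,seed):
    n,l,st,ce=cv2.connectedComponentsWithStats(mask.astype(np.uint8))
    d=np.linalg.norm(ce[1:]-seed,axis=1)/np.sqrt(st[1:,4]); d[st[1:,4]<15]=1e9
    i=1+int(np.argmin(d))
    c,_=cv2.findContours((l==i).astype(np.uint8),cv2.RETR_EXTERNAL,cv2.CHAIN_APPROX_NONE)
    return max(c,key=len)[:,0,:].astype(float)
def rect(cal,mask,seed,z):
    w=unproj(cal,seg(mask,seed),z)*1000
    (cx,cy),(a,b),th=cv2.minAreaRect(w.astype(np.float32))
    if a<b: a,b,th=b,a,th+90
    return [round(float(v),1) for v in (cx,cy,a,b,(th+90)%180-90)]  # centre mm, long, short, yaw of long side
def circ(cal,mask,seed,z):
    w=unproj(cal,seg(mask,seed),z)*1000
    (cx,cy),(a,b),th=cv2.fitEllipse(w.astype(np.float32))
    return [round(float(v),1) for v in (cx,cy,a,b)]
def masks(im):
    h=cv2.cvtColor(im,cv2.COLOR_RGB2HSV).astype(int)
    H,S,V=h[...,0],h[...,1],h[...,2]
    return dict(red=((H<10)|(H>170))&(S>110)&(V>90),white=(V>190)&(S<40),black=V<60)
E
python3 - <<'E'
from h import *
im=cv2.imread('pics/top0.png')[:,:,::-1].copy();c=vision.get_calibration('top');m=masks(im)
f=lambda u,v:np.array([150+u/2.05,120+v/2.05])
print(im[300,300],im[170,329],im[221,499],im[265,405])
print('Lpot',circ(c,m['red'],f(394,280),.062));print('Spot',circ(c,m['red'],f(695,370),.05))
print('Lcart',rect(c,m['white'],f(530,300),.04));print('Scart',rect(c,m['white'],f(104,373),.03))
print('cass',rect(c,m['white'],f(243,318),.007));print('rack',rect(c,m['white'],f(76,212),.022))
print('tray',rect(c,m['black'],f(370,100),.012))
V=cv2.cvtColor(im,cv2.COLOR_RGB2HSV)[...,2];S=cv2.cvtColor(im,cv2.COLOR_RGB2HSV)[...,1]
print('dish',circ(c,(V>165),f(715,202),.012))
for n,uv,z in[('wide',(70,185),.022),('narrow',(87,248),.022),('bottle',(561,60),.074),('tip',(205,67),.052),('g1',(314,384),.062),('g2',(422,377),.062)]: print(n,unproj(c,f(*uv),z)*1000)
s=vision.get_calibration('wrist');print(s);o=observe();R=np.array(s['R']);print('wcam pos',-R.T@s['t'],o['eef_pos'])
E
```

```text
[104 190 123] [61 63 64] [211 212 219] [ 66 102 160]
Lpot [447.1, -5.3, 53.1, 53.9]
Spot [352.2, -305.7, 33.5, 34.2]
Lcart [427.4, -146.7, 88.8, 58.9, 72.5]
Scart [359.2, 296.3, 75.7, 42.9, 36.4]
cass [415.5, 153.6, 68.7, 21.4, -36.0]
rack [532.1, 330.2, 149.8, 89.6, 14.8]
tray [648.3, 14.5, 131.4, 101.6, 52.2]
dish [528.9, -351.3, 119.1, 121.9]
wide [[558.58358309 334.59791151]]
narrow [[490.43728498 315.20679072]]
bottle [[ 667.82960309 -181.69441184]]
tip [[675.63787649 186.11780527]]
g1 [[344.02239055  75.58267858]]
g2 [[349.09383473 -31.713513  ]]
{'K': array([[393.26021802,   0.        , 322.55078191],
       [  0.        , 393.26021802, 239.63368855],
       [  0.        ,   0.        ,   1.        ]]), 'R': array([[ 3.13816047e-01, -9.49483741e-01, -3.38815382e-04],
       [-9.11565778e-01, -3.01383492e-01,  2.79670919e-01],
       [-2.65645104e-01, -8.74563697e-02, -9.60095861e-01]]), 't': array([-0.64853689, -0.03498382,  0.37838014])}
wcam pos [ 0.27214606 -0.59322703  0.37284543] [ 0.20428236 -0.61707771  0.23128617]
```

drive_tool(
  rows="17 43 -5 0 0 5 85; 17 43 -5 0 0 5 85; 17 43 -5 0 0 5 85; 17 43 -5 0 0 5 85; 17 43 -5 0 0 5 85; 17 43 -5 0 0 5 85; 17 43 -5 0 0 5 85; 17 43 -5 0 0 5 85; 17 43 -5 0 0 5 85; 17 43 -5 0 0 5 85; 17 43 -5 0 0 5 85; 17 43 -5 0 0 5 85; 17 43 -5 0 0 5 85; 17 43 -5 0 0 5 85; 5 9 0 0 0 2 85; 0 0 0 0 0 0 85; 0 0 0 0 0 0 85",
  grip_force=30,
)

```text
t: 2.8
eef_pos: [0.4469, -0.0073, 0.1612]
tool_rot: [0.706, 0.708, -0.0, 0.0]
force: [-0.2, -0.5, -0.1]
opening: 0.0848
```

```bash
cat >> h.py <<'E'
def look(tag):
    o=observe();c=vision.get_calibration('wrist');im=vision.read_camera('wrist')
    cv2.imwrite(f'pics/{tag}.png',im[:,:,::-1])
    print('t',round(o['t'],2),'tcp',np.round(np.array(o['eef_pos'])*1000,1),'q7',round(o['q'][6],2),'open',round(o['opening']*1000,1))
    return im,c,masks(im)
def proj(c,X):
    p=np.array(c['R'])@np.array(X)+c['t'];return (c['K']@p)[:2]/p[2]
E
python3 - <<'E'
from h import *
im,c,m=look('w1')
p=proj(c,[.447,-.005,.062]);print(p)
print('Lpot',circ(c,m['red'],p,.062))
E
```

```text
t 2.8 tcp [446.9  -7.3 161.2] q7 -0.26 open 84.8
[322.26332221 239.86659272]
Lpot [448.3, -2.1, 54.0, 56.0]
```

View pics/w1.png

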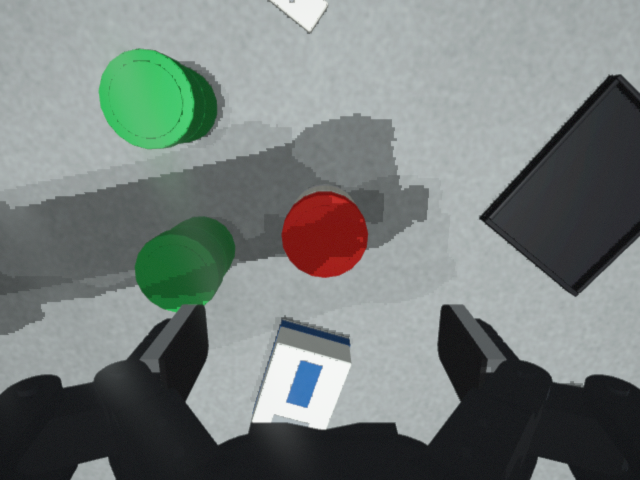

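drive_tool(
  rows="1 3 -30 0 0 0 78; 0 0 -40 0 0 0 78; 0 0 -40 0 0 0 78; 0 0 -22 0 0 0 78; 0 0 0 0 0 0 78; 0 0 0 0 0 0 50; 0 0 0 0 0 0 50; 0 0 0 0 0 0 50; 0 0 0 0 0 0 50; 0 0 0 0 0 0 50; 0 0 0 0 0 0 50",
  grip_force=40,
)

```text
t: 3.95
eef_pos: [0.4495, -0.0037, 0.0307]
tool_rot: [0.705, 0.709, 0.001, 0.001]
force: [0.3, -0.9, 7.1]
opening: 0.0548
```

drive_tool(
  rows="0 0 15 0 0 0 50; 0 0 25 0 0 0 50; 0 0 30 0 0 0 50; 6 20 0 0 0 2 50; 12 38 0 0 0 4 50; 12 38 0 0 0 4 50; 12 38 0 0 0 4 50; 12 38 0 0 0 4 50; 12 38 0 0 0 4 50; 12 38 0 0 0 4 50; 12 38 0 0 0 4 50; 12 38 0 0 0 2 50; 8 36 0 0 0 0 50; 0 0 0 0 0 0 50; 0 0 0 0 0 0 50",
)

```text
t: 5.45
eef_pos: [0.5577, 0.3576, 0.0993]
tool_rot: [0.482, 0.876, -0.0, -0.0]
force: [0.1, -0.5, -0.7]
opening: 0.0549
```

Run:
```python
from h import *
im,c,m=look('w2')
print(observe()['force'],'wide',proj(c,[.560,.336,.022]),'pot base',proj(c,np.r_[observe()['eef_pos'][:2],.075]))
```

```text
t 5.45 tcp [557.7 357.6  99.3] q7 -0.43 open 54.9
[-0.25888711 -0.30490415 -0.86476782] wide [304.59874608 284.40072189] pot base [319.04469675 292.82854243]
```

View pics/w2.png

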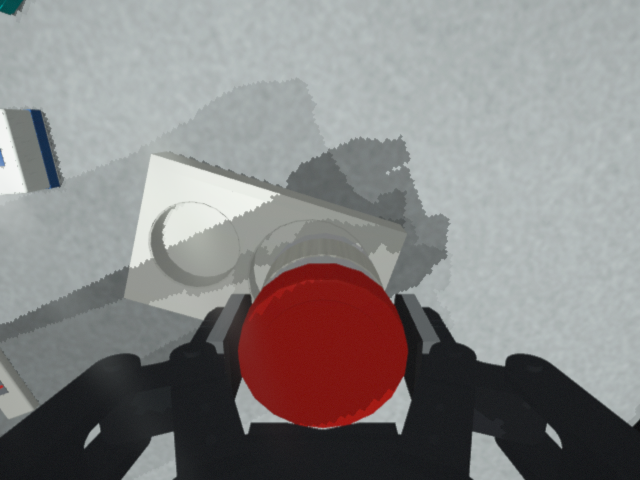

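Run:
```python
from h import *
c=vision.get_calibration('wrist')
print(unproj(c,[[196,242],[312,285]],.022)*1000)
im=cv2.imread('pics/w2.png')[:,:,::-1].copy()
```

```text
[[493.18995738 323.34903934]
 [564.30166952 336.47811141]]
```

drive_tool(
  rows="4 -20 0 0 0 0 50; 0 0 0 0 0 0 50; 0 0 -30 0 0 0 50; 0 0 -20 0 0 0 50; 0 0 -8 0 0 0 50; 0 0 -4 0 0 0 50; 0 0 -1 0 0 0 50; 0 0 0 0 0 0 50",
)

```text
t: 6.3
eef_pos: [0.5628, 0.3374, 0.0372]
tool_rot: [0.482, 0.876, 0.001, 0.0]
force: [0.8, 0.1, -1.0]
opening: 0.0547
```

drive_tool(
  rows="0 0 -1.5 0 0 0 50; 0 0 -1 0 0 0 50; 0 0 0 0 0 0 50; 0 0 0 0 0 0 66; 0 0 0 0 0 0 74; 0 0 0 0 0 0 76; 0 0 0 0 0 0 76; 0 0 30 0 0 0 80; 0 0 40 0 0 0 85; 0 -20 40 0 0 -2 85; 0 0 20 0 0 0 85; 0 0 0 0 0 0 85",
)

```text
t: 7.5
eef_pos: [0.5642, 0.3177, 0.1676]
tool_rot: [0.498, 0.867, 0.003, 0.002]
force: [0.6, -0.1, 0.0]
opening: 0.0847
```

Run:
```python
from h import *
im,c,m=look('w3')
p=proj(c,[.562,.337,.066]);print(p);print('Lpot',circ(c,m['red'],p,.066))
im=vision.read_camera('top');m=masks(im);c=vision.get_calibration('top')
cv2.imwrite('pics/top1.png',im[:,:,::-1])
for z,s in((.066,[.562,.337,.066]),(.05,[.352,-.306,.05])): print(circ(c,m['red'],proj(c,s),z))
```

```text
t 7.5 tcp [564.2 317.7 167.6] q7 -0.38 open 84.7
[332.1544447  214.67311611]
Lpot [563.0, 338.5, 53.8, 55.4]
[876.7, 361.6, 13.9, 17.5]
[352.1, -305.6, 33.7, 34.0]
```

View pics/w3.png

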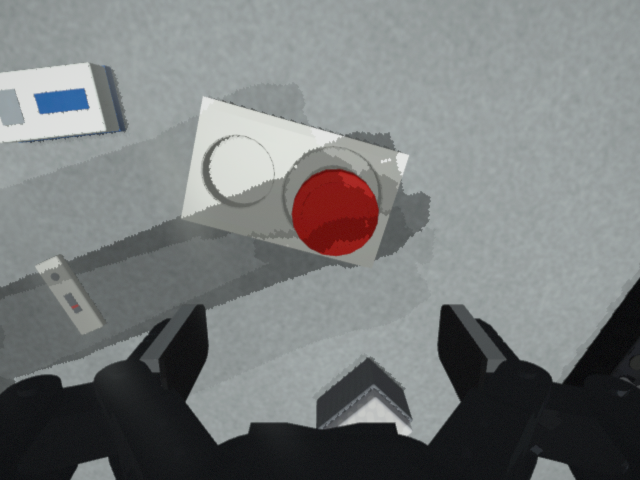

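drive_tool(
  rows="-8 -22 0 0 0 -2 85; -15 -44 0 0 0 -5 85; -15 -44 0 0 0 -5 85; -15 -44 0 0 0 -5 85; -15 -44 0 0 0 -5 85; -15 -44 0 0 0 -5 85; -15 -44 0 0 0 -5 85; -15 -44 0 0 0 -5 85; -15 -44 0 0 0 -5 85; -15 -44 0 0 0 -5 70; -15 -44 0 0 0 -5 70; -15 -44 -5 0 0 -5 70; -15 -44 -5 0 0 -5 65; -15 -44 -5 0 0 -5 65; -9 -30 0 0 0 -5 65; 0 0 0 0 0 0 65; 0 0 0 0 0 0 65",
)

```text
t: 9.3
eef_pos: [0.3496, -0.3064, 0.1474]
tool_rot: [0.912, 0.409, -0.0, -0.001]
force: [0.8, 0.5, -0.4]
opening: 0.0652
```

Run:
```python
from h import *
im,c,m=look('w4')
p=proj(c,[.352,-.306,.05]);print(p);print('Spot',circ(c,m['red'],p,.05))
print(observe()['tool_rot'])
print('narrow', unproj(vision.get_calibration('wrist'),[[239,170]],.022))
```

```text
t 9.3 tcp [ 349.6 -306.4  147.4] q7 -0.19 open 65.2
[326.73703566 241.14125123]
Spot [354.3, -303.2, 34.5, 36.7]
[ 9.12019413e-01  4.10144942e-01 -2.93990464e-04 -1.27655289e-03]
narrow [[ 0.33608302 -0.23494456]]
```

drive_tool(
  rows="4 2 -30 0 0 0 65; 0 0 -40 0 0 0 65; 0 0 -35 0 0 0 65; 0 0 -17 0 0 0 65; 0 0 0 0 0 0 60; 0 0 0 0 0 0 30; 0 0 0 0 0 0 30; 0 0 0 0 0 0 30; 0 0 0 0 0 0 30; 0 0 0 0 0 0 30; 0 0 0 0 0 0 30",
  grip_force=30,
)

```text
t: 10.45
eef_pos: [0.3549, -0.3055, 0.0278]
tool_rot: [0.912, 0.409, 0.0, 0.001]
force: [-0.5, 1.0, 7.1]
opening: 0.0345
```

drive_tool(
  rows="0 0 15 0 0 0 30; 0 0 30 0 0 0 30; 10 15 35 0 0 0 30; 20 41 2 0 0 -2 30; 20 41 0 0 0 -2 30; 20 41 0 0 0 -2 30; 20 41 0 0 0 -2 30; 10 41 0 0 0 -2 30; 4 42 0 0 0 -2 30; 4 42 0 0 0 -2 30; 4 42 0 0 0 -3 30; 4 42 0 0 0 -3 30; 4 42 0 0 0 -3 30; 4 42 0 0 0 -3 30; 4 42 0 0 0 -3 30; 4 42 0 0 0 -3 30; 4 42 0 0 0 -3 30; 1 29 0 0 0 -1 30; 0 0 0 0 0 0 30; 0 0 0 0 0 0 30",
)

```text
t: 12.45
eef_pos: [0.4908, 0.3219, 0.1085]
tool_rot: [0.994, 0.108, -0.0, 0.0]
force: [-0.4, -0.4, -0.7]
opening: 0.035
```

Run:
```python
from h import *
im,c,m=look('w5'); print(observe()['tool_rot'])
print(proj(c,[.492,.320,.022]))
```

```text
t 12.45 tcp [490.8 321.9 108.5] q7 -2.14 open 35.0
[ 9.94250131e-01  1.07079722e-01 -3.69041677e-04  6.87796491e-04]
[328.47126862 246.75947917]
```

View pics/w5.png

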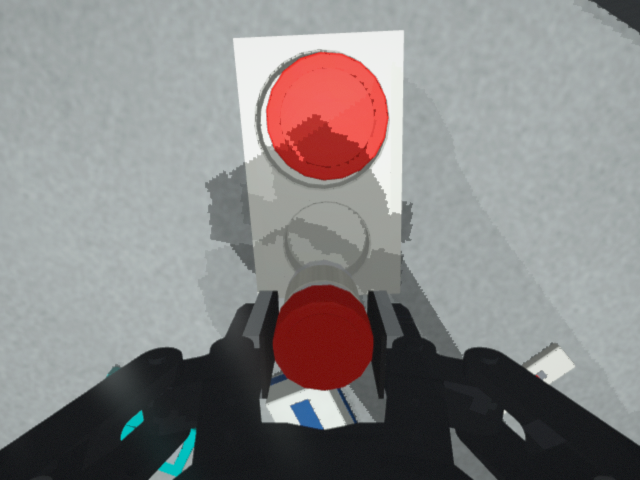

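drive_tool(
  rows="1 -2 -25 0 0 0 30; 0 0 -30 0 0 0 30; 0 0 -12 0 0 0 30; 0 0 -6 0 0 0 30; 0 0 -3 0 0 0 30; 0 0 -1 0 0 0 30; 0 0 0 0 0 0 30",
)

```text
t: 13.2
eef_pos: [0.4928, 0.3203, 0.0327]
tool_rot: [0.994, 0.107, 0.001, -0.0]
force: [-0.4, -1.4, -0.9]
opening: 0.0349
```

drive_tool(
  rows="0 0 -1 0 0 0 30; 0 0 0 0 0 0 46; 0 0 0 0 0 0 58; 0 0 0 0 0 0 60; 0 0 25 0 0 0 60; 0 0 35 0 0 0 60; 0 -10 45 0 0 0 65; -5 -35 25 0 0 5 70; -5 -45 0 0 0 5 80; -6 -45 0 0 0 5 85; -6 -45 0 0 0 5 85; -6 -45 0 0 0 5 85; -6 -45 0 0 0 5 85; -6 -45 0 0 0 5 85; -6 -45 0 0 0 5 85; -6 -45 0 0 0 5 85; -6 -45 0 0 0 5 85; -8 -17 0 0 0 10 85; 0 0 0 0 0 5 85; 0 0 0 0 0 0 85",
)

```text
t: 15.2
eef_pos: [0.426, -0.1478, 0.1608]
tool_rot: [0.789, 0.614, 0.0, 0.0]
force: [0.1, 0.0, 0.6]
opening: 0.0849
```

Run:
```python
from h import *
im,c,m=look('w6'); print(observe()['tool_rot'])
p=proj(c,[.427,-.147,.04]);print(p,rect(c,m['white'],p,.04))
im=vision.read_camera('top');c=vision.get_calibration('top');m=masks(im)
cv2.imwrite('pics/top2.png',im[:,:,::-1])
print(circ(c,m['red'],proj(c,[.492,.320,.054]),.054),circ(c,m['red'],proj(c,[.562,.337,.066]),.066))
```

```text
t 15.2 tcp [ 426.  -147.8  160.8] q7 -0.1 open 84.9
[7.89251572e-01 6.14069982e-01 1.05797708e-04 4.76722727e-05]
[323.77753809 232.99163545] [417.7, -177.0, 58.9, 20.6, -17.7]
[488.7, 318.2, 33.4, 35.2] [561.8, 333.8, 53.4, 54.1]
```

View pics/w6.png

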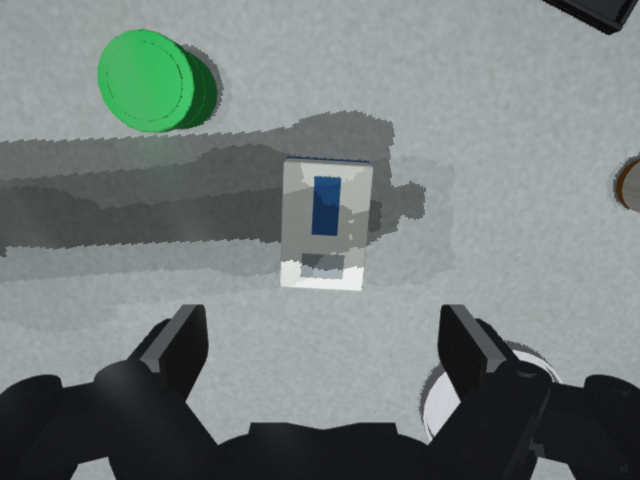

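Run:
```python
from h import *
c=vision.get_calibration('wrist')
w=unproj(c,[[287,162],[373,166],[363,290],[281,288]],.04)*1000
print(w,w.mean(0)); e=(w[0]+w[1]-w[2]-w[3])/2; print(np.linalg.norm(e),np.degrees(np.arctan2(e[1],e[0])),np.linalg.norm(w[0]-w[1]))
```

```text
[[ 415.83457135  -93.14713077]
 [ 470.07943665 -109.56858556]
 [ 444.44048283 -194.27244147]
 [ 387.4882238  -178.2337317 ]] [ 429.46067865 -143.80547237]
89.08312410156027 72.36180728857143 56.67600540762262
```

drive_tool(
  rows="3.5 3 -40 0 0 -3.4 85; 0 0 -45 0 0 0 85; 0 0 -40 0 0 0 85; 0 0 -20 0 0 0 85; 0 0 -9 0 0 0 85; 0 0 0 0 0 0 70; 0 0 0 0 0 0 50; 0 0 0 0 0 0 50; 0 0 0 0 0 0 50; 0 0 0 0 0 0 50; 0 0 0 0 0 0 50",
  grip_force=45,
)

```text
t: 16.4
eef_pos: [0.4305, -0.1444, 0.0077]
tool_rot: [0.806, 0.591, 0.0, 0.001]
force: [-0.1, 0.8, 5.9]
opening: 0.0594
```

drive_tool(
  rows="0 0 15 0 0 0 50; 0 0 30 0 0 0 50; 15 10 30 0 0 -1.2 50; 30 22 5 0 0 -3 50; 32 23 0 0 0 -3 50; 32 23 0 0 0 -3 50; 32 23 0 0 0 -3 50; 32 23 0 0 0 -3 50; 30 22 0 0 0 -3 50; 14 12 0 0 0 -1 50; 0 0 0 0 0 0 50; 0 0 0 0 0 0 50",
)

```text
t: 17.6
eef_pos: [0.6459, 0.0137, 0.0862]
tool_rot: [0.897, 0.441, -0.001, -0.0]
force: [-0.2, -0.7, -1.3]
opening: 0.0595
```

Run:
```python
from h import *
im,c,m=look('w7'); q=observe()['tool_rot'];print(q,2*np.degrees(np.arctan2(q[1],q[0])))
a=np.radians(52.2);ex=np.array([np.cos(a),np.sin(a)]);ey=np.array([-ex[1],ex[0]]);o=np.array([.6483,.0145])
im=im[:,:,::-1].copy()
for sx,sy in((1,1),(1,-1),(-1,-1),(-1,1)):
    p=proj(c,np.r_[o+sx*.0665*ex+sy*.0515*ey,.012]);print(p)
    cv2.circle(im,tuple(int(v) for v in p),3,(0,0,255),-1)
cv2.imwrite('pics/w7b.png',im)
```

```text
t 17.6 tcp [645.9  13.7  86.2] q7 -0.86 open 59.5
[ 8.97731031e-01  4.40542876e-01 -9.84217631e-04  4.63586099e-05] 52.277075026184306
[229.55830812 132.33337947]
[424.17552947 132.75756222]
[408.26750975 353.53505268]
[243.26268977 353.12163802]
```

View pics/w7b.png

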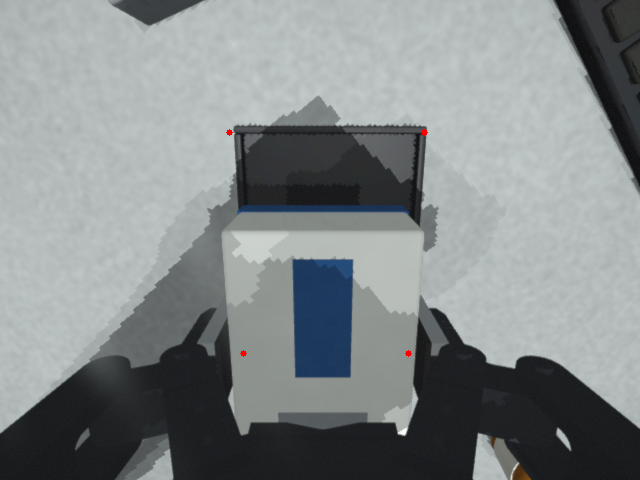

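drive_tool(
  rows="5 2 -20 0 0 0 50; 0 0 -30 0 0 0 50; 0 0 -14 0 0 0 50; 0 0 -6 0 0 0 50; 0 0 -2 0 0 0 50; 0 0 -2 0 0 0 50; 0 0 0 0 0 0 50",
)

```text
t: 18.35
eef_pos: [0.6524, 0.0159, 0.0137]
tool_rot: [0.898, 0.441, 0.001, 0.0]
force: [0.1, 0.8, -1.5]
opening: 0.0592
```

drive_tool(
  rows="0 0 -1 0 0 0 50; 0 0 -1 0 0 0 50; 0 0 0 0 0 0 50; 0 0 0 0 0 0 66; 0 0 0 0 0 0 72; 0 0 0 0 0 0 72; 0 0 30 0 0 0 72; 0 0 45 0 0 0 75; -15 14 45 0 0 0 75; -31 30 25 0 0 -2 75; -31 30 5 0 0 -2 75; -31 30 0 0 0 -2 75; -31 30 0 0 0 -2 75; -31 30 0 0 0 -2 75; -31 30 0 0 0 -2 75; -31 30 0 0 0 -2 75; -31 30 0 0 0 -2 75; -31 27 0 0 0 -2 75; -30 0 0 0 0 0 75; 0 0 0 0 0 0 75",
)

```text
t: 20.35
eef_pos: [0.3237, 0.2976, 0.1606]
tool_rot: [0.955, 0.298, -0.001, 0.0]
force: [0.9, 0.1, -0.2]
opening: 0.0747
```

Run:
```python
from h import *
im,c,m=look('w8'); q=observe()['tool_rot'];print(q,2*np.degrees(np.arctan2(q[1],q[0])))
p=proj(c,[.359,.296,.03]);print(p,rect(c,m['white'],p,.03))
im=vision.read_camera('top');c=vision.get_calibration('top');m=masks(im)
cv2.imwrite('pics/top3.png',im[:,:,::-1])
print(rect(c,m['white'],proj(c,[.652,.016,.044]),.044))
print(circ(c,m['red'],proj(c,[.492,.320,.054]),.054),circ(c,m['red'],proj(c,[.562,.337,.066]),.066))
```

```text
t 20.35 tcp [323.7 297.6 160.6] q7 -1.89 open 74.7
[ 9.54963158e-01  2.96724340e-01 -3.85817760e-05  1.76719045e-04] 34.521930944829975
[354.97364115 190.81642864] [478.4, 319.0, 87.5, 43.4, -74.9]
[649.5, 12.7, 89.0, 59.1, 52.2]
[488.7, 318.2, 33.4, 35.2] [561.8, 333.9, 53.6, 53.9]
```

View pics/w8.png

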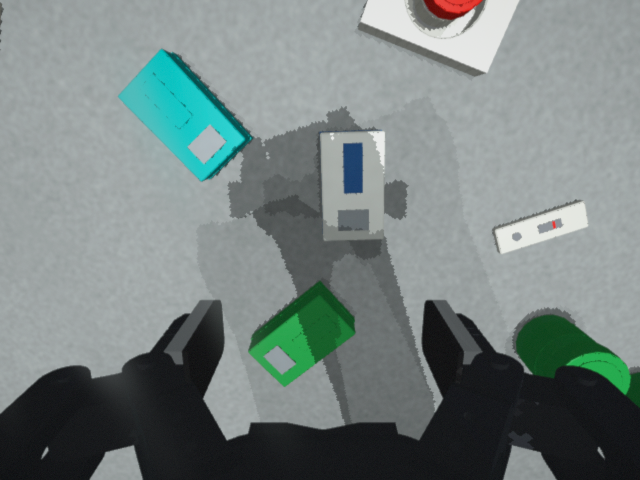

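Run:
```python
from h import *
c=vision.get_calibration('wrist')
w=unproj(c,[[322,132],[385,131],[383,240],[323,240]],.03)*1000
print(w,w.mean(0)); e=(w[0]+w[1]-w[2]-w[3])/2; print(np.linalg.norm(e),np.degrees(np.arctan2(e[1],e[0])),np.linalg.norm(w[0]-w[1]),np.linalg.norm(w[2]-w[3]))
```

```text
[[383.02676605 336.61116485]
 [407.31649678 302.21632776]
 [345.75934878 257.82224997]
 [321.31184498 293.58997224]] [364.35361415 297.5599287 ]
75.56029465289365 35.341395642959576 42.10695711069155 43.32447805740664
```

drive_tool(
  rows="20 0 0 0 0 1.5 66; 20 1 -20 0 0 0 66; 0 0 -45 0 0 0 66; 0 0 -45 0 0 0 66; 0 0 -30 0 0 0 66; 0 0 -13 0 0 0 66; 0 0 -5 0 0 0 66; 0 0 0 0 0 0 50; 0 0 0 0 0 0 36; 0 0 0 0 0 0 36; 0 0 0 0 0 0 36; 0 0 0 0 0 0 36; 0 0 0 0 0 0 36",
  grip_force=40,
)

```text
t: 21.75
eef_pos: [0.3686, 0.2985, 0.004]
tool_rot: [0.952, 0.307, 0.001, -0.0]
force: [0.3, -0.1, 7.2]
opening: 0.0434
```

drive_tool(
  rows="0 0 15 0 0 0 36; 0 0 35 0 0 0 36; 14 -14 40 0 0 0 36; 30 -30 10 0 0 2 36; 30 -30 0 0 0 2 36; 30 -30 0 0 0 2 36; 30 -30 0 0 0 2 36; 30 -30 0 0 0 2 36; 30 -30 0 0 0 2 36; 30 -30 0 0 0 2 36; 30 -30 0 0 0 2 36; 30 -29 0 0 0 2 36; 0 0 0 0 0 0.5 36; 0 0 0 0 0 0 36",
)

```text
t: 23.15
eef_pos: [0.6517, 0.0137, 0.1025]
tool_rot: [0.89, 0.455, -0.0, -0.0]
force: [0.7, 0.2, -0.5]
opening: 0.0434
```

Run:
```python
from h import *
im,c,m=look('w9'); q=observe()['tool_rot'];print(q,2*np.degrees(np.arctan2(q[1],q[0])))
```

```text
t 23.15 tcp [651.7  13.7 102.5] q7 -0.87 open 43.4
[ 8.89829482e-01  4.56292846e-01 -2.83127371e-04 -5.00853350e-04] 54.29630801196792
```

View pics/w9.png

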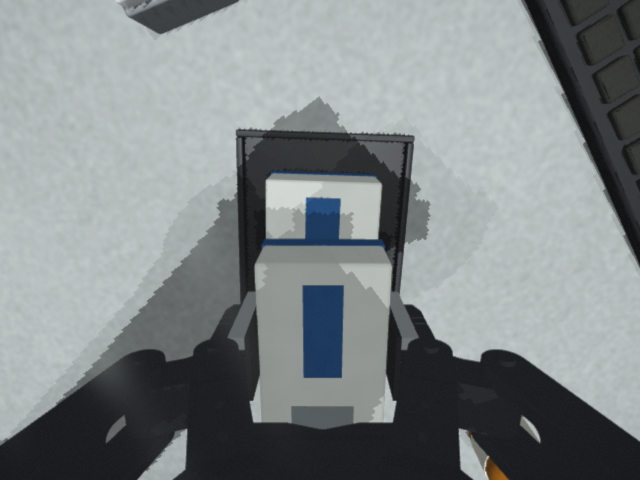

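```bash
python3 - <<'E'
from h import *
im=cv2.imread('pics/w9.png');c=vision.get_calibration('wrist')
o=np.array(observe()['eef_pos'][:2])*1000
for nm,u in(('L',285),('S',270),('S',375),('L',365)): print(nm,u,[(v,int(im[v,u].mean())) for v in (range(168,192,1) if nm=='L' else range(236,262,1))])
a=np.radians(54.3);R=np.array([[np.cos(a),np.sin(a)],[-np.sin(a),np.cos(a)]])
for nm,pts,z in(('L top far',[[267,181],[382,182]],.044),('L bluefar',[[305,197],[341,197]],.044),('S top far',[[255,251],[391,251]],.1285),('S blue',[[303,286],[344,286],[344,378],[303,378]],.1285)):
    w=unproj(c,pts,z)*1000; print(nm,np.round((w-o)@R.T,1))
E
python3 -c "
import cv2;a=cv2.imread('pics/w9.png')[160:430,220:420];cv2.imwrite('pics/w9c.png',cv2.resize(a,None,fx=2.2,fy=2.2))"
```

```text
L 285 [(168, 44), (169, 33), (170, 34), (171, 51), (172, 59), (173, 89), (174, 126), (175, 134), (176, 134), (177, 135), (178, 135), (179, 144), (180, 181), (181, 197), (182, 209), (183, 212), (184, 212), (185, 212), (186, 212), (187, 212), (188, 211), (189, 211), (190, 211), (191, 210)]
S 270 [(236, 149), (237, 146), (238, 123), (239, 78), (240, 57), (241, 53), (242, 55), (243, 54), (244, 62), (245, 97), (246, 125), (247, 131), (248, 131), (249, 132), (250, 132), (251, 132), (252, 131), (253, 132), (254, 132), (255, 131), (256, 132), (257, 132), (258, 130), (259, 130), (260, 131), (261, 131)]
S 375 [(236, 187), (237, 188), (238, 182), (239, 115), (240, 62), (241, 53), (242, 54), (243, 55), (244, 55), (245, 81), (246, 125), (247, 134), (248, 133), (249, 133), (250, 133), (251, 133), (252, 133), (253, 134), (254, 134), (255, 133), (256, 133), (257, 134), (258, 133), (259, 134), (260, 133), (261, 133)]
L 365 [(168, 46), (169, 43), (170, 45), (171, 45), (172, 44), (173, 48), (174, 53), (175, 70), (176, 115), (177, 131), (178, 134), (179, 134), (180, 133), (181, 136), (182, 152), (183, 174), (184, 185), (185, 191), (186, 193), (187, 193), (188, 193), (189, 193), (190, 193), (191, 193)]
L top far [[ 45.3  28.9]
 [ 44.7 -29.5]]
L bluefar [[37.   9.7]
 [37.  -8.8]]
S top far [[ 35.2  21.4]
 [ 35.2 -20.6]]
S blue [[ 23.5   6.8]
 [ 23.5  -6.2]
 [-10.3  -6.7]
 [-10.3   7.3]]
```

View pics/w9c.png

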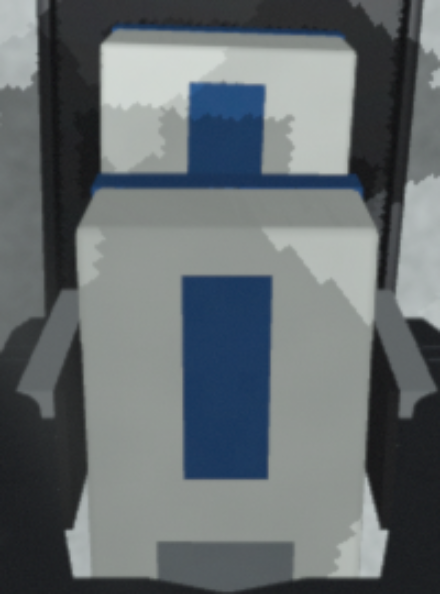

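Run:
```python
from h import *
c=vision.get_calibration('wrist')
o=np.array(observe()['eef_pos'][:2])*1000
a=np.radians(54.3);R=np.array([[np.cos(a),np.sin(a)],[-np.sin(a),np.cos(a)]])
for nm,pts,z in(('L top far',[[266.4,179.5],[381.8,183.6]],.044),('S top far',[[255.5,263.6],[390.5,263.6]],.1285),('S bot far',[[262,239.5],[387,239.5]],.0985)):
    w=unproj(c,pts,z)*1000; print(nm,np.round((w-o)@R.T,1))
```

```text
L top far [[ 46.   29.2]
 [ 43.9 -29.4]]
S top far [[ 31.   21.5]
 [ 31.  -20.6]]
S bot far [[ 30.2  24. ]
 [ 30.1 -24.2]]
```

drive_tool(
  rows="4 6.5 0 0 0 -2 36; 0 0 0 0 0 0 36; 0 0 -20 0 0 0 36; 0 0 -18 0 0 0 36; 0 0 -8 0 0 0 36; 0 0 -4 0 0 0 36; 0 0 -2 0 0 0 36; 0 0 0 0 0 0 36",
)

```text
t: 24.0
eef_pos: [0.656, 0.0215, 0.0509]
tool_rot: [0.898, 0.441, 0.0, 0.0]
force: [0.4, 0.0, -0.6]
opening: 0.0434
```

Run:
```python
from h import *
im,c,m=look('w10'); q=observe()['tool_rot'];print(2*np.degrees(np.arctan2(q[1],q[0])),observe()['force'])
cv2.imwrite('pics/w10c.png',cv2.resize(im[150:450,200:440,::-1],None,fx=2,fy=2))
```

```text
t 24.0 tcp [656.   21.5  50.9] q7 -0.92 open 43.4
52.31693743996202 [-0.32927789  0.26814645 -1.12478556]
```

View pics/w10c.png

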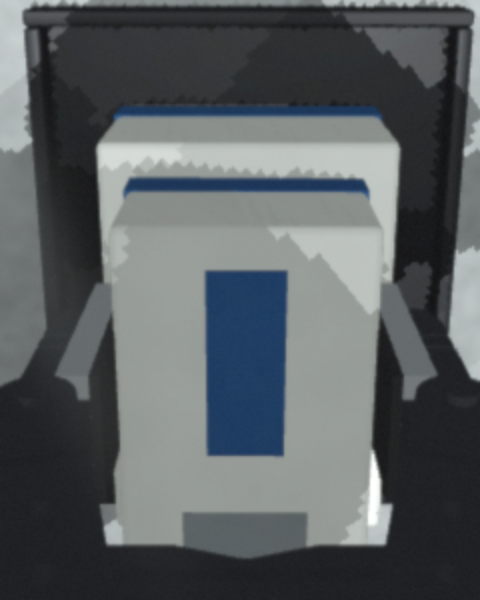

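drive_tool(
  rows="0 0 -1.5 0 0 0 36; 0 0 -1.2 0 0 0 36; 0 0 0 0 0 0 36; 0 0 0 0 0 0 50; 0 0 0 0 0 0 58; 0 0 0 0 0 0 58; 0 0 25 0 0 0 60; 0 0 40 0 0 0 65; -20 10 40 0 0 0 65; -35 20 10 0 0 0 65; 0 0 0 0 0 0 65; 0 0 0 0 0 0 65",
)

```text
t: 25.25
eef_pos: [0.6007, 0.0519, 0.1639]
tool_rot: [0.897, 0.441, 0.001, 0.0]
force: [0.4, -0.5, -0.8]
opening: 0.0652
```

Run:
```python
from h import *
im,c,m=look('w11')
p=proj(c,[.652,.016,.074]);print(p)
cv2.imwrite('pics/w11c.png',im[:,:,::-1])
```

```text
t 25.25 tcp [600.7  51.9 163.9] q7 -0.95 open 65.2
[425.29697626 243.11130661]
```

View pics/w11c.png

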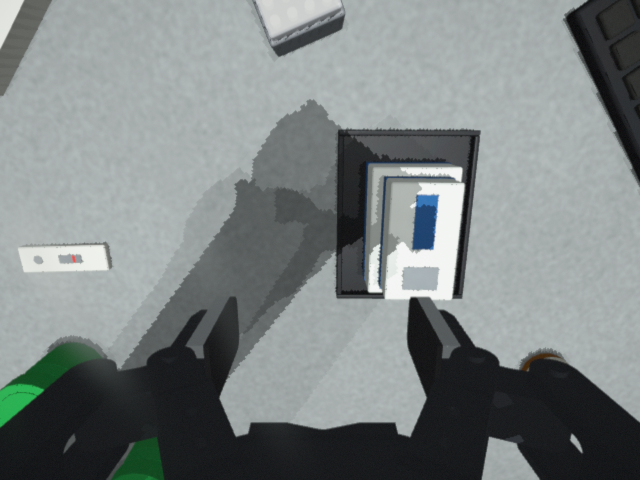

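Run:
```python
from h import *
c=vision.get_calibration('wrist')
def q(pts,z):
    w=unproj(c,pts,z)*1000;e=(w[0]+w[1]-w[2]-w[3])/2
    print(w.mean(0),np.linalg.norm(e),np.degrees(np.arctan2(e[1],e[0])),np.linalg.norm(w[0]-w[1]))
q([[107,243],[110,268],[20,271],[19,247]],.007)
q([[386,182],[465,182],[453,299],[385,298]],.074)
w=unproj(c,[[371,164],[463,167]],.044)*1000;a=np.radians(52.3);print(w.mean(0)-45*np.array([np.cos(a),np.sin(a)]),np.linalg.norm(w[0]-w[1]))
im=vision.read_camera('top');c=vision.get_calibration('top');m=masks(im)
cv2.imwrite('pics/top4.png',im[:,:,::-1])
V=im.astype(int).min(2);print('small',rect(c,m['white'],proj(c,[.652,.016,.074]),.074))
```

```text
[419.52117481 154.90055066] 71.67671500041655 -35.37723216560928 21.036421591247468
[650.86662136  16.69557033] 74.39456519310123 53.27898676289496 46.326692757913364
[650.86458371  15.21173805] 60.41671354287251
small [160.5, 588.6, 277.2, 215.3, 17.0]
```

drive_tool(
  rows="-15 8.6 -4 0 0 7.7 50; -15 8.6 -4 0 0 7.7 45; -15 8.6 -4 0 0 7.7 40; -15 8.6 -4 0 0 7.7 40; -15 8.6 -4 0 0 7.7 40; -15 8.6 -4 0 0 7.7 40; -15 8.6 -5 0 0 7.7 40; -15 8.6 -5 0 0 7.7 40; -15 8.6 -5 0 0 7.7 40; -16 8.6 -5 0 0 7.7 40; -16 8.6 -5 0 0 7.7 40; -16 8.6 -5 0 0 7.3 40; 0 0 0 0 0 0 40; 0 0 0 0 0 0 40",
)

```text
t: 26.75
eef_pos: [0.4187, 0.1542, 0.1088]
tool_rot: [0.308, 0.951, 0.0, -0.0]
force: [0.7, -0.8, -0.1]
opening: 0.04
```

Run:
```python
from h import *
im,c,m=look('w12'); q=observe()['tool_rot'];print(2*np.degrees(np.arctan2(q[1],q[0])))
p=proj(c,[.418,.155,.007]);print(p,rect(c,m['white'],p,.007))
cv2.imwrite('pics/w12.png',im[:,:,::-1])
```

```text
t 26.75 tcp [418.7 154.2 108.8] q7 0.13 open 40.0
144.09026127228705
[320.61877934 239.36641523] [507.0, 298.1, 138.9, 67.0, -23.3]
```

View pics/w12.png

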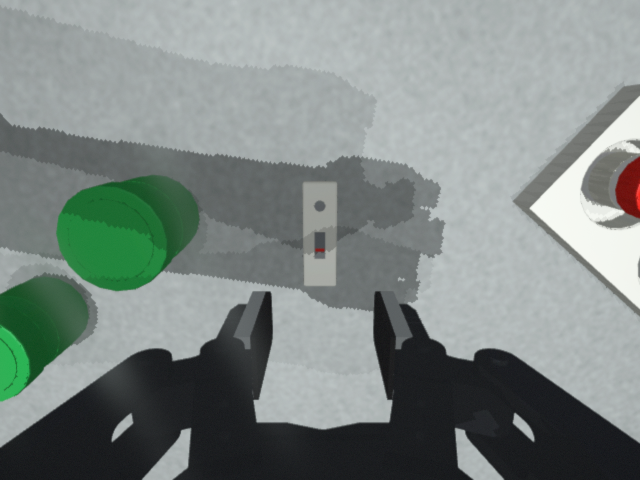

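drive_tool(
  rows="0 1 -35 0 0 0 40; 0 0 -40 0 0 0 40; 0 0 -20 0 0 0 40; 0 0 -8 0 0 0 40; 0 0 -4 0 0 0 40; 0 0 0 0 0 0 30; 0 0 0 0 0 0 15; 0 0 0 0 0 0 15; 0 0 0 0 0 0 15; 0 0 0 0 0 0 15",
  grip_force=25,
)

```text
t: 27.8
eef_pos: [0.4187, 0.1558, 0.003]
tool_rot: [0.307, 0.952, 0.0, 0.001]
force: [0.6, -1.4, 7.1]
opening: 0.0207
```

drive_tool(
  rows="0 0 10 0 0 0 15; 0 0 25 0 0 0 15; 5 -15 35 0 0 0 15; 9 -42 20 0 0 0 15; 9 -42 0 0 0 0 15; 9 -42 0 0 0 0 15; 9 -42 0 0 0 0 15; 9 -42 0 0 0 0 15; 9 -42 0 0 0 0 15; 9 -42 0 0 0 0 15; 9 -42 0 0 0 0 15; 9 -42 0 0 0 0 15; 9 -42 0 0 0 0 15; 9 -42 0 0 0 0 15; 9 -27 0 0 0 0 15; 0 0 0 0 0 0 15; 0 0 0 0 0 0 15",
)

```text
t: 29.5
eef_pos: [0.5304, -0.3482, 0.0922]
tool_rot: [0.307, 0.952, 0.001, -0.0]
force: [0.3, 0.0, 0.4]
opening: 0.0207
```

Run:
```python
from h import *
im,c,m=look('w13'); print(proj(c,[.532,-.348,.012]))
```

```text
t 29.5 tcp [ 530.4 -348.2   92.2] q7 1.1 open 20.7
[321.80922649 253.21788634]
```

View pics/w13.png

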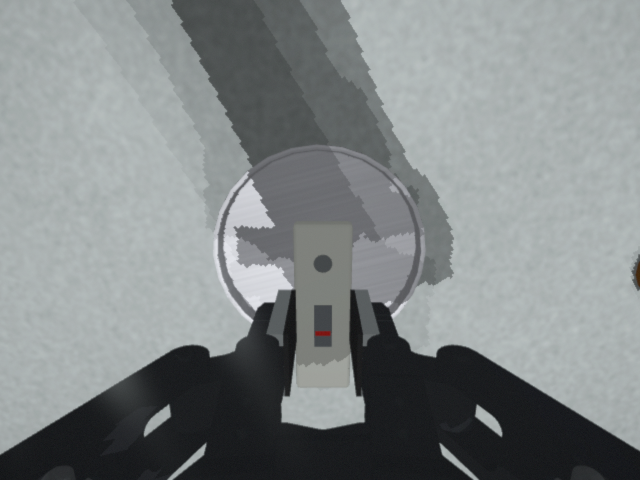

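drive_tool(
  rows="0 0 -30 0 0 0 15; 0 0 -35 0 0 0 15; 0 0 -12 0 0 0 15; 0 0 -4 0 0 0 15; 0 0 -2 0 0 0 15; 0 0 0 0 0 0 15",
)

```text
t: 30.15
eef_pos: [0.5317, -0.3484, 0.0104]
tool_rot: [0.306, 0.952, -0.0, 0.001]
force: [0.1, -0.1, 0.2]
opening: 0.0209
```

Lower the last 3 mm, let go, and back away clear of everything.

drive_tool(
  rows="0 0 -1.5 0 0 0 15; 0 0 -1 0 0 0 15; 0 0 0 0 0 0 15; 0 0 0 0 0 0 26; 0 0 0 0 0 0 34; 0 0 0 0 0 0 36; 0 0 20 0 0 0 36; 0 0 40 0 0 0 40; 0 0 50 0 0 0 60; -10 -40 40 0 0 0 80; -10 -40 20 0 0 0 80; -10 -40 0 0 0 0 80; -10 -40 0 0 0 0 80; -10 -40 0 0 0 0 80; 0 0 0 0 0 0 80; 0 0 0 0 0 0 80",
)

```text
t: 31.75
eef_pos: [0.4811, -0.544, 0.1707]
tool_rot: [0.308, 0.952, 0.0, -0.0]
force: [0.4, 1.5, 0.3]
opening: 0.0799
```

Run:
```python
from h import *
o=observe();print(o['t'],o['eef_pos'],o['force'])
for n,(y0,y1,x0,x1) in dict(top=(120,400,150,540),scene=(120,420,80,520)).items():
    im=vision.read_camera(n)[y0:y1,x0:x1,::-1]
    cv2.imwrite(f'pics/{n}end.png',cv2.resize(im,None,fx=1.8,fy=1.8,interpolation=cv2.INTER_CUBIC))
```

```text
31.75 [ 0.48105426 -0.54401214  0.17065831] [0.35501585 1.51556613 0.33904941]
```

View pics/topend.png

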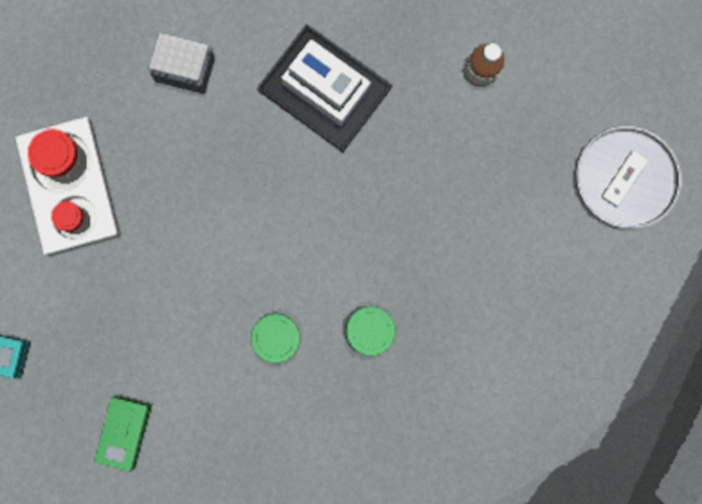

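The top picture shows both pots standing in their wells at (52,153) and (67,216). The carton stack is aligned in the tray at (325,80), and the cassette lies window up in the dish at (626,178). The bottle and tip box have not moved.

```bash
python3 -c "
from plant import env
print(env.job_done())"
```

```text
the job is handed in; nothing more can be done
None
```

The bench is tidied and the job is handed in, after about 32 s of robot time. The gripper is open and clear of everything.

- **Pots:** the large pot stands in the wide well and the small pot in the narrow one; neither tipped on the way.
- **Cartons:** the large carton lies flat in the tray with the small one on top, labels facing the same way. From the wrist camera the two are aligned to about 1–2 mm and 1°.
- **Cassette:** it lies flat in the dish, window up.
- **Left alone:** in the last top picture the bottle, the tip box and the green and turquoise look-alikes appear where they were at the start.

**Checks that failed or disagreed:**
- The top camera read about 3 mm off the wrist camera and arm, close to its stated accuracy; I used the wrist view to correct the placements.
- The automatic outline of the small carton on the stack found the wrong shape, so I measured its corners from the wrist picture instead.
- The last scene-camera picture could not be viewed because the 16-picture limit was reached. The final check rests on the top picture alone.

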